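# Press and slide a pallet shoe home under its drag springs

### The arm

A 7-joint arm with a two-finger parallel gripper is mounted at the origin on the work surface. World frame = base frame: x ahead of the robot, y to its left, z up, the work surface at z = 0. Lengths are in m, angles in degrees, forces in N, time in s.
With the tool pointing down it reaches from about 0.35 to 0.9 m from the base axis. Payload 7.2 kg.
Tool frame: the origin (TCP) lies midway between the tips of the shut fingers; the grasp point (between the pads) lies 19 mm behind it; z points along the fingers, y is the line along which they close (so a half turn about z gives the same grasp; the last joint's range is limited). The gripper opens to 88 mm and grips with 3 to 60 N. Pads are 20 mm wide; open, the fingers measure 115 mm over their backs; the gripper's body (75 mm by 178 mm) begins 61 mm behind the grasp point.
Start: joints at [63.816, 23.554, -0.728, 91.456, 0.321, 64.991, -4.71], TCP at [0.237, -0.578, 0.223] pointing down, gripper open.
Joint ranges: [-169.25, 169.25], [-16.82, 113.86], [-84.01, 82.57], [7.8, 145.47], [-59.2, 239.2], [7.22, 106.19], [-163.78, 163.78]. Speed limits (degrees/s): [136.94, 136.94, 172.46, 172.46, 180, 180, 180].

### API

Orientations are given as a 3x3 rotation matrix whose columns are the frame's x, y, z axes.
In Python, from cell import telemetry, camera, job_done, spotter gives the robot as it stands. The module is installed in compiled form; this text tells all that it offers.
- The arm moves only by the shell command python3 -m handwheel 'ROWS'. ROWS is JSON, a list of rows, each an object of numbers: "x", "y", "z": the shift along the world's x, y, z in mm; "wx", "wy", "wz": the turn, a rotation vector about the world's x, y, z in rad; "claw": the closure, from 0 (fully open) to 1 (shut). A call has 1 to 10 rows; each row is the pose to reach, as a shift and turn from the pose commanded when the call began; what a row does not reach only later rows make up. A row lasts 1/8 s, in which the tool goes at most 62.5 mm and 10.7 degrees, less where a joint would pass 70% of its speed; a pose out of reach is approached as far as the arm can. A call with a gripper value outside its range is refused whole. The fingers move at their own pace and stop on an object; the grip force is fixed at half the most. Time passes only in rows, so rows that repeat a pose let the fingers close. It gives the time, the measured TCP pose, the force, the opening and the grip force at its end, in the units of the state.
- telemetry.state(): the state, without advancing time (a new reading comes with each control period).
- camera(name): name is "scene" or "top" or "wrist"; returns a dict with "image" (420x560x3 uint8, red, green, blue), "fx", "fy", "cx", "cy" (pixels), "D" ([k1, k2, p1, p2, k3] as OpenCV has them; the pictures are not rectified), "eye" and "attitude" of the camera in the world. Camera axes: x right, y up, looking along -z (the intrinsics and any distortion apply to the point x, -y, -z); pixel columns grow to the right and rows downward; lengths in m; the calibration is good to about 2 mm. A picture is of the moment at which its call begins. There is no depth.
- job_done(): hands the job in; it is judged then, once.
Trained networks look in a picture, given as the dict that the camera call returned (one of the last four; its "shot" number tells which), for a name from the list of things; names that differ only in an ending like _2 or _b are one class to them, and where a whole thing is asked for, a point or a joint stands for the part that bears it (a point fixed in the world has none). Each returns a list of dicts, best first, with "p" (0 to 1); they miss things now and then, are a little off and sometimes report something else, mostly with a low value. They report only what shows in the picture. A call takes as long as a camera call. They do not tell look-alikes from the thing itself.
- spotter.look_for(picture, name): "bbox" ([centre column, centre row, width, height] as shares, 0 to 1, of the picture: columns of its width, rows of its height, round what is visible of it).
- spotter.silhouettes(picture, name): "mask" (420x560 bool, what is visible of it) and "bbox" ([centre column, centre row, width, height] as shares, 0 to 1, of the picture: columns of its width, rows of its height, round what is visible of it).
- spotter.tip_of(picture, name): "xy" ([column, row] as shares, 0 to 1, of the picture: columns of its width, rows of its height: a listed point, or the origin of a listed thing).
The state is a dict: "time_s": time; "joints": joint angles; "joint_vel": joint speeds; "joint_torque": joint torques, N m; "ee_pos": TCP position; "tcp_rot": TCP orientation; "ft_force": force on the tool from outside, world axes, zero at the start; "wrist_torque": the same for the moment, N m; "width": finger opening in m; "grasp_force": force on a finger pad.
Only numpy, scipy, OpenCV 4.12 (cv2) and the standard library are available. Lean on these libraries where they do the work, as an engineer would, in place of code of your own. Each camera call takes 0.05 s, during which the arm holds its last target. There are 200 camera calls.

### The job

With the fingertips, press the aluminium pallet shoe down against its sprung lift plate and, keeping it pressed, push it forward under the yellow lips and the copper drag springs until it is fully home against the end stop and the lift plate has sprung up behind it. Do not pick up, lift or tip the shoe, leave the things around it alone, and finish with the hand clear.

Things in the scene. Friction and masses are not known exactly. Their poses are not given: they have to be found in the camera images.
- receiver: Green receiver fixed to the table. Origin on the table, mid channel, at the line where the sprung lift plate (x -143 to 0 mm) ends and the fixed floor (x 2 to 103 mm, 20 mm above the table) begins. +x runs along the channel, the way the shoe must slide (roughly away from the robot); z up. Channel 100 mm wide; side walls 10 mm thick, tops 40 mm above the table
- lips (a point): Point midway between the two yellow fixed lips, at the height of their undersides (36 mm above the table), at receiver x = 4 mm, their near edge. The lips reach 14 mm in from each side wall, x = 4 to 32 mm, tops 41 mm above the table; between them a 72 mm wide slot stays open from above along the whole channel
- leaves (a point): Point midway between the free tips of the two copper drag springs, receiver x = 88 mm, 30 mm above the table. Each is a 10 mm wide leaf hinged just behind a lip (x = 34 mm, 43 mm off the centre line), sloping down to its tip; the shoe's side edges pass beneath and lift it, and it presses down on them with 3 to 5 N each
- stop (a point): Middle of the end stop's face, receiver x = 103 mm, 30 mm above the table (stop top 41 mm). Home: the shoe's leading edge on this face, shoe origin at receiver x = 53 mm, its underside on the fixed floor; its rear edge has then left the lift plate by 3 mm and the plate springs up behind it as a keeper
- shoe: Loose aluminium plate 100 mm long (x) x 96 wide x 12 thick, 0.17 to 0.35 kg. Origin: centre of its underside; +x leads, along the receiver's +x. Starts on the raised lift plate, underside 29 mm above the table, leading edge 5 to 35 mm short of the plate's end. Its top is then 5 mm too high for the lips; with the plate fully down it clears them by 3 mm
- deck (a point): Top of the shoe's flat deck at the foot of the red rib's rear face: shoe x = +14 mm, y = 0, 12 mm above the underside. The rib is 50 mm wide (y), 10 mm thick (shoe x = 14 to 24 mm), 10 mm higher than the deck. The free deck runs 64 mm back from here: fingertips press down here on the black pad and push forward against the rib
- lift (a joint): Sprung steel lift plate under the shoe, in m pressed down: 0 = fully up (top 29 mm above the table), 0.008 = fully down (top 21 mm above the table, 1 mm above the fixed floor). Upward spring force 7 N when up, 15 N when fully down
- pot_yellow: Bystander: yellow ink jar, 58 mm diameter, about 65 mm tall, beside the receiver; origin at its underside, to be left alone
- tape_roll: Bystander: blue roll of tape lying flat, 60 mm diameter, 24 mm tall, beside the receiver; origin at its underside, to be left alone
- clamp_knob: Bystander: black clamp knob, 36 mm diameter, 34 mm tall, beside the receiver; origin at its underside, to be left alone
- pot_pink: Bystander: red ink jar with white lid, 72 mm diameter, about 85 mm tall; origin at its underside, to be left alone
- ink_spatula: Bystander: ink spatula lying flat on the table , 280 mm long (origin at mid-length); origin at its underside, to be left alone
- squeegee: Bystander: wooden squeegee with green blade lying flat, 220 x 33 x 30 mm; origin at its underside, to be left alone
- pot_blue: Bystander: blue ink jar with black lid, 66 mm diameter, about 75 mm tall; origin at its underside, to be left alone
There are look-alikes about, which are no part of the job. There is more than one size of the shoe; the one meant has the size given above.

How it is judged:
By the outcome, as a careful person would: the job done as asked, in the order asked, and still so for the second after the job is handed in, with the robot touching nothing.
It also fails if it takes over 40 s, if anything falls off the work surface, if the arm or the gripper's body presses on something with over 40 N, if the wrist force passes 120 N, or if a joint passes its speed limit or range.

## Working session

There is one attempt and no reset: what is moved stays moved. The work goes in short steps, Python scripts to look and compute and a shell command to move; the robot and the scene stay as the last step left them, time stands still between calls to the robot, and variables do not carry over. Pictures are saved under pics/ and viewed, at most 12 in all, crops included, and the job is handed in when it is done.

```bash
mkdir -p pics; cat > h.py <<'E'
import numpy as np, cv2
from cell import telemetry, camera, job_done, spotter
def K(p): return np.array([[p['fx'],0,p['cx']],[0,p['fy'],p['cy']],[0,0,1.]])
def ray(p,uv):
    q=cv2.undistortPoints(np.array(uv,float).reshape(-1,1,2),K(p),np.array(p['D'],float)).reshape(-1,2)
    d=np.c_[q[:,0],-q[:,1],-np.ones(len(q))]@np.array(p['attitude']).T
    return np.array(p['eye']),d
def atz(p,uv,z):
    e,d=ray(p,uv); return e+d*((z-e[2])/d[:,2])[:,None]
def proj(p,X):
    c=(np.array(X,float).reshape(-1,3)-p['eye'])@np.array(p['attitude'])
    c=c*[1,-1,-1]
    return cv2.projectPoints(c,np.zeros(3),np.zeros(3),K(p),np.array(p['D'],float))[0].reshape(-1,2)
def save(p,n,box=None,s=1):
    im=p['image'][:,:,::-1]
    if box: a,b,c,d=box; im=im[b:d,a:c]
    cv2.imwrite('pics/'+n,cv2.resize(im,None,fx=s,fy=s,interpolation=cv2.INTER_CUBIC))
E
python3 - <<'E'
from h import *
print(telemetry.state())
P={n:camera(n) for n in('top','scene')}
im=[]
for n,p in P.items():
    save(p,n+'0.png'); print(n,p['eye'],p['fx'])
    for k in('shoe','receiver'):
        for r in spotter.look_for(p,k): b=np.array(r['bbox'])*[560,420,560,420]; print(k,'box',b.round(),round(r['p'],2))
    for k in('lips','leaves','stop','deck','receiver','shoe'):
        for r in spotter.tip_of(p,k):
            uv=np.array(r['xy'])*[560,420]; z={'lips':.036,'leaves':.03,'stop':.03,'deck':.041,'receiver':0,'shoe':.029}[k]
            print(k,uv.round(),round(r['p'],2),atz(p,uv,z).round(4))
E
```

```text
{'time_s': 0.0, 'joints': array([63.81578109, 23.60311162, -0.72870896, 91.50429981,  0.32045263,
       64.99283078, -4.70919098]), 'joint_vel': array([ 0.03621618,  0.02132536, -0.07458703, -0.00436641, -0.00883718,
        0.07211916, -0.00280359]), 'joint_torque': array([-7.10607001e-04, -5.87949765e+01,  6.41262811e-01, -2.91074502e+01,
       -5.37677191e-02,  1.83455099e-02,  1.35544215e-04]), 'ee_pos': array([ 0.23668745, -0.57787541,  0.22177363]), 'tcp_rot': array([[ 9.25350378e-01,  3.79112267e-01, -7.53021953e-04],
       [ 3.79112998e-01, -9.25349104e-01,  1.53975936e-03],
       [-1.13066530e-04, -1.71029731e-03, -9.99998531e-01]]), 'ft_force': array([ 0.54069365, -0.38894685,  0.52113695]), 'wrist_torque': array([-0.02002286,  0.03062328,  0.02009398]), 'grasp_force': 0.0, 'width': 0.08758274566759428}
top [0.31761573 0.01647648 1.14028021] 384.23415543546093
shoe box [173. 300.  68.  71.] 0.96
shoe box [247. 196.  32.  45.] 0.58
shoe box [216. 255.  25.  28.] 0.58
receiver box [256. 177.  63. 103.] 0.86
receiver box [300. 165.  15.  13.] 0.36
lips [256. 165.] 0.86 [[0
[... 730 characters left out ...]
e box [321. 202.  48.  36.] 0.76
receiver box [338. 226.  99.  91.] 0.62
lips [337. 220.] 0.89 [[0.5635 0.0516 0.036 ]]
leaves [356. 245.] 0.75 [[0.6496 0.0304 0.03  ]]
stop [359. 253.] 0.94 [[0.6709 0.0162 0.03  ]]
deck [303. 120.] 0.94 [[0.1866 0.2862 0.041 ]]
deck [308. 157.] 0.92 [[0.3355 0.1672 0.041 ]]
deck [161. 336.] 0.71 [[ 0.5751 -0.4449  0.041 ]]
deck [322. 202.] 0.68 [[0.4975 0.0666 0.041 ]]
receiver [336. 229.] 0.96 [[0.5609 0.0557 0.    ]]
receiver [360. 254.] 0.59 [[0.6566 0.0405 0.    ]]
receiver [400. 240.] 0.47 [[0.69   0.1497 0.    ]]
shoe [321. 202.] 0.78 [[0.4878 0.0735 0.029 ]]
shoe [305. 125.] 0.73 [[0.1994 0.2826 0.029 ]]
shoe [306. 162.] 0.53 [[0.3393 0.156  0.029 ]]
```

View pics/top0.png

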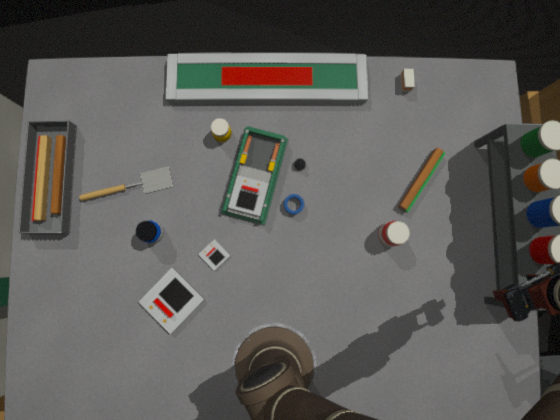

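View pics/scene0.png

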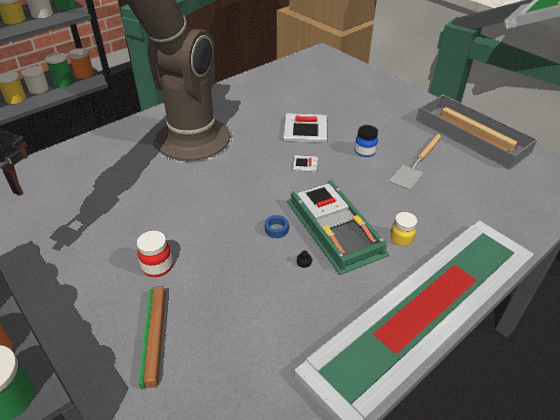

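Three shoe-like plates appear in the top picture: (247,192) in the green receiver, a small one at (215,255) and a large one at (172,300). The one in the receiver fits; I'll confirm it with a crop and with the sizes.

```bash
python3 - <<'E'
from h import *
p=camera('top'); save(p,'crop1.png',(200,115,310,230),5)
for b in spotter.silhouettes(p,'shoe'):
    r=cv2.minAreaRect(np.argwhere(b['mask'])[:,::-1].astype(np.float32)); c=cv2.boxPoints(r); w=atz(p,c,.041)
    print(b['p'],np.round(r[0]),(np.linalg.norm(np.diff(w,axis=0),axis=1)*1e3).round(1))
E
```

```text
0.79 [171. 300.] [140.2 131.1 138.9]
0.75 [214. 254.] [62.  64.8 61.7]
0.59 [248. 196.] [100.3  96.9 100. ]
0.41 [221. 130.] [57.3 69.3 56.9]
0.27 [421. 179.] [223.3  37.4 223.3]
```

View pics/crop1.png

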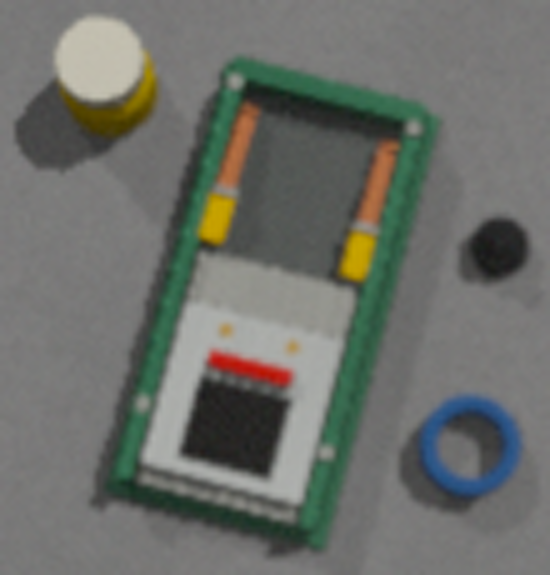

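The crop confirms it: the plate in the receiver measures 100 x 97 mm (the others are 140 and 62), with its red rib forward at about (250,188) and the black pad behind it. Next I work out the poses.

```bash
python3 - <<'E'
from h import *
p=camera('top')
def f(l,z): return atz(p,np.array(l)/5.+[200-.4,115-.4],z)
s=f([(235,80),(413,127),(142,403),(325,453)],.040)
c=f([(187,308),(340,342),(143,470),(305,507)],.041)
r=f([(205,372),(288,388)],.041); L=f([(211,242),(354,279)],.041)
print(s.round(4),c.round(4),r.round(4),L.round(4),sep='\n')
for q in(s,c):
    for i,j in((2,0),(3,1)): d=q[j]-q[i]; print(np.linalg.norm(d).round(4),np.degrees(np.arctan2(d[1],d[0])).round(2))
print('widths',np.linalg.norm(s[0]-s[1]),np.linalg.norm(c[0]-c[1]))
a=np.radians(-15);u=np.array([np.cos(a),np.sin(a),0]);print('mid lips',L.mean(0),'rib',r.mean(0),'shoe',c.mean(0), 'lat', [ (q.mean(0)@[-u[1],u[0],0]).round(4) for q in(s,c,r,L)],'along',[(q.mean(0)@u).round(4) for q in(s,c,r,L)])
E
```

```text
[[ 0.6823  0.0809  0.04  ]
 [ 0.6534 -0.0244  0.04  ]
 [ 0.4886  0.1337  0.04  ]
 [ 0.4592  0.0277  0.04  ]]
[[0.5444 0.108  0.041 ]
 [0.5241 0.0189 0.041 ]
 [0.4494 0.1326 0.041 ]
 [0.4278 0.0392 0.041 ]]
[[0.5066 0.0972 0.041 ]
 [0.4971 0.0491 0.041 ]]
[[0.5837 0.0943 0.041 ]
 [0.5615 0.0107 0.041 ]]
0.2007 -15.23
0.201 -15.02
0.0981 -14.5
0.0984 -11.89
widths 0.10924479999130252 0.09135049568673331
mid lips [0.57258523 0.05250826 0.041     ] rib [0.5018434  0.07316338 0.041     ] shoe [0.48644212 0.0746783  0.041     ] lat [np.float64(0.2004), np.float64(0.198), np.float64(0.2006), np.float64(0.1989)] along [np.float64(0.5373), np.float64(0.4505), np.float64(0.4658), np.float64(0.5395)]
```

```bash
python3 -m handwheel '[{"x":20,"y":52,"wz":-0.05,"claw":1},{"x":42,"y":108,"wz":-0.11,"claw":1},{"x":64,"y":165,"wz":-0.18,"claw":1},{"x":86,"y":222,"wz":-0.25,"claw":1},{"x":108,"y":279,"wz":-0.32,"claw":1},{"x":130,"y":336,"wz":-0.39,"claw":1},{"x":152,"y":393,"wz":-0.46,"claw":1},{"x":174,"y":450,"wz":-0.53,"claw":1},{"x":196,"y":507,"wz":-0.6,"claw":1},{"x":216,"y":558,"wz":-0.652,"claw":1}]'; python3 -m handwheel '[{"x":19,"y":50,"z":-30,"claw":1},{"x":37,"y":96,"z":-70,"claw":1},{"x":37,"y":96,"z":-70,"claw":1},{"x":37,"y":96,"z":-70,"claw":1}]'
python3 - <<'E'
from h import *
p=camera('wrist'); save(p,'w1.png',None,1.4); s=telemetry.state()
print(s['ee_pos'],s['tcp_rot'],s['ft_force'],s['width'],p['eye'])
for k,z in(('lips',.036),('leaves',.03),('stop',.03),('deck',.041),('receiver',0)):
    for r in spotter.tip_of(p,k)[:2]:
        uv=np.array(r['xy'])*[560,420]; print(k,uv.round(),round(r['p'],2),atz(p,uv,z).round(4))
E
```

```text
[ 0.23691611 -0.5783735   0.22267604] [[ 9.25369792e-01  3.79065621e-01  6.27014124e-05]
 [ 3.79065625e-01 -9.25369790e-01 -6.70490631e-05]
 [ 3.26059980e-05  8.58131276e-05 -9.99999996e-01]] [ 0.18200927 -0.03927356 -1.07131099] 0.08766512530155084 [ 0.31366065 -0.54664691  0.38492952]validation failed for argument at $[0]...
validation failed for argument at $[0]...
```

View pics/w1.png

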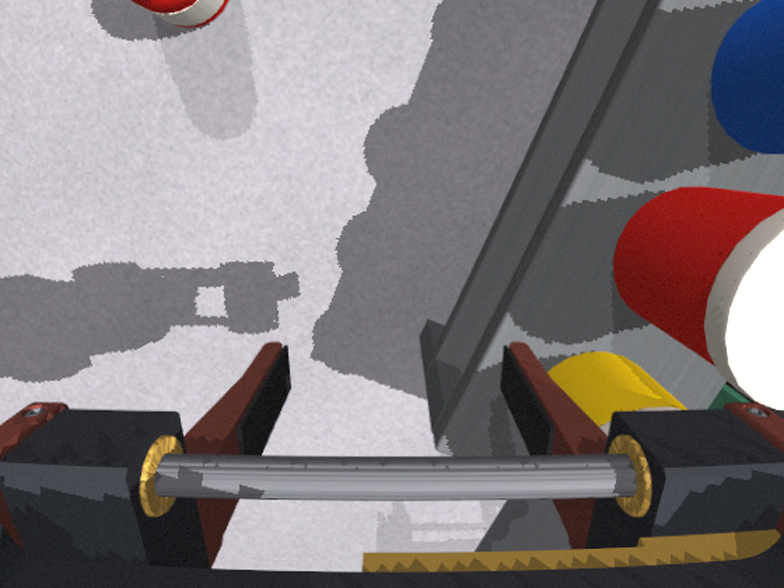

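The move was refused, so the picture still shows the start view: the hand open beside the paint rack (right half, x>430). Each row probably needs all seven keys.

```bash
python3 -m handwheel '[{"x":20,"y":52,"z":0,"wx":0,"wy":0,"wz":-0.05,"claw":1},{"x":42,"y":108,"z":0,"wx":0,"wy":0,"wz":-0.11,"claw":1},{"x":64,"y":165,"z":0,"wx":0,"wy":0,"wz":-0.18,"claw":1},{"x":86,"y":222,"z":0,"wx":0,"wy":0,"wz":-0.25,"claw":1},{"x":108,"y":279,"z":0,"wx":0,"wy":0,"wz":-0.32,"claw":1},{"x":130,"y":336,"z":0,"wx":0,"wy":0,"wz":-0.39,"claw":1},{"x":152,"y":393,"z":0,"wx":0,"wy":0,"wz":-0.46,"claw":1},{"x":174,"y":450,"z":0,"wx":0,"wy":0,"wz":-0.53,"claw":1},{"x":196,"y":507,"z":0,"wx":0,"wy":0,"wz":-0.6,"claw":1},{"x":216,"y":558,"z":0,"wx":0,"wy":0,"wz":-0.652,"claw":1}]'
```

```text
time_s: 2.6
ee_pos: [0.4535, -0.0183, 0.2231]
tcp_rot: [[0.965, -0.262, 0.001], [-0.262, -0.965, -0.0], [0.001, -0.0, -1.0]]
ft_force: [0.7, -0.5, 0.0]
width: 0.0006
grasp_force: 0.0
```

```bash
python3 -m handwheel '[{"x":19,"y":50,"z":-30,"wx":0,"wy":0,"wz":0,"claw":1},{"x":37,"y":94,"z":-70,"wx":0,"wy":0,"wz":0,"claw":1},{"x":37,"y":94,"z":-70,"wx":0,"wy":0,"wz":0,"claw":1},{"x":37,"y":94,"z":-70,"wx":0,"wy":0,"wz":0,"claw":1}]'
python3 - <<'E'
from h import *
p=camera('wrist'); save(p,'w2.png',None,1.4); s=telemetry.state()
print(s['ee_pos'],s['tcp_rot'],s['ft_force'],p['eye'])
for k,z in(('lips',.036),('leaves',.03),('stop',.03),('deck',.041),('receiver',0)):
    for r in spotter.tip_of(p,k)[:2]:
        uv=np.array(r['xy'])*[560,420]; print(k,uv.round(),round(r['p'],2),atz(p,uv,z).round(4))
E
```

```text
time_s: 3.1
ee_pos: [0.4898, 0.0731, 0.1527]
tcp_rot: [[0.966, -0.26, -0.001], [-0.26, -0.966, -0.0], [-0.0, 0.001, -1.0]]
ft_force: [-0.1, -0.4, -0.7]
width: 0.0006
grasp_force: 0.0
[0.49008798 0.07252804 0.15324075] [[ 9.65233759e-01 -2.61387651e-01  5.34572087e-04]
 [-2.61387342e-01 -9.65233814e-01 -5.84985126e-04]
 [ 6.68894942e-04  4.24917016e-04 -9.99999686e-01]] [-0.2689407  -0.75284007  0.46547552] [0.56997797 0.05197238 0.31494572]
lips [278. 106.] 0.81 [[0.5758 0.0539 0.036 ]]
deck [278. 192.] 0.64 [[0.5038 0.0731 0.041 ]]
receiver [282. 109.] 0.91 [[0.5727 0.0507 0.    ]]
```

View pics/w2.png

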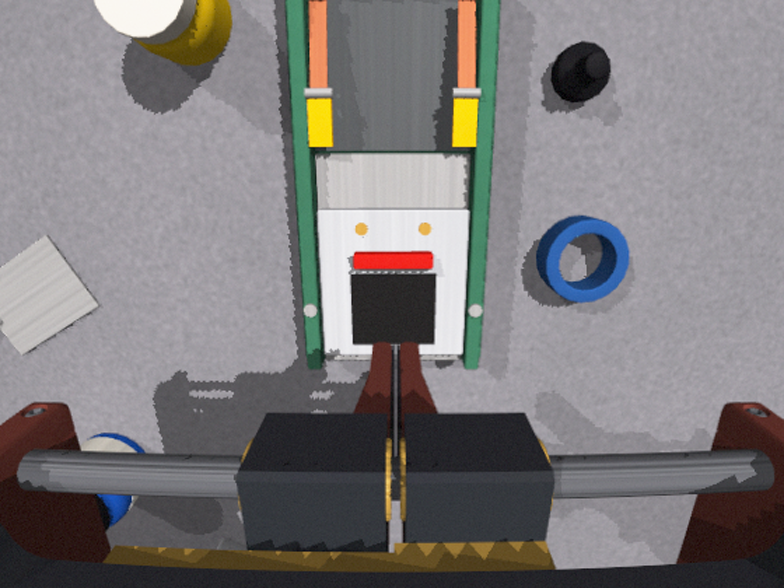

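The view is aligned: channel centred on column ~392 (view pixels), rib foot at (393,270), pad behind it, lips at row 147, and the fingers just behind the pad. Lowering now.

```bash
python3 -m handwheel '[{"x":1,"y":3,"z":-50,"wx":0,"wy":0,"wz":0,"claw":1},{"x":1,"y":3,"z":-90,"wx":0,"wy":0,"wz":0,"claw":1},{"x":1,"y":3,"z":-105,"wx":0,"wy":0,"wz":0,"claw":1},{"x":1,"y":3,"z":-105,"wx":0,"wy":0,"wz":0,"claw":1}]'
python3 -m handwheel '[{"x":0,"y":0,"z":-3,"wx":0,"wy":0,"wz":0,"claw":1},{"x":0,"y":0,"z":-6,"wx":0,"wy":0,"wz":0,"claw":1},{"x":0,"y":0,"z":-8,"wx":0,"wy":0,"wz":0,"claw":1},{"x":0,"y":0,"z":-10,"wx":0,"wy":0,"wz":0,"claw":1},{"x":0,"y":0,"z":-10,"wx":0,"wy":0,"wz":0,"claw":1}]'
python3 - <<'E'
from h import *
save(camera('wrist'),'w3.png',None,1.4)
E
```

```text
time_s: 3.9
ee_pos: [0.4907, 0.0765, 0.0476]
tcp_rot: [[0.966, -0.26, -0.001], [-0.26, -0.966, -0.0], [-0.001, 0.0, -1.0]]
ft_force: [-0.1, 0.5, 0.2]
width: 0.0004
grasp_force: 0.0
time_s: 4.53
ee_pos: [0.4916, 0.0767, 0.0382]
tcp_rot: [[0.966, -0.26, 0.001], [-0.26, -0.966, -0.0], [0.001, -0.0, -1.0]]
ft_force: [-0.8, 0.1, 6.2]
width: 0.001
grasp_force: 3.3
```

View pics/w3.png

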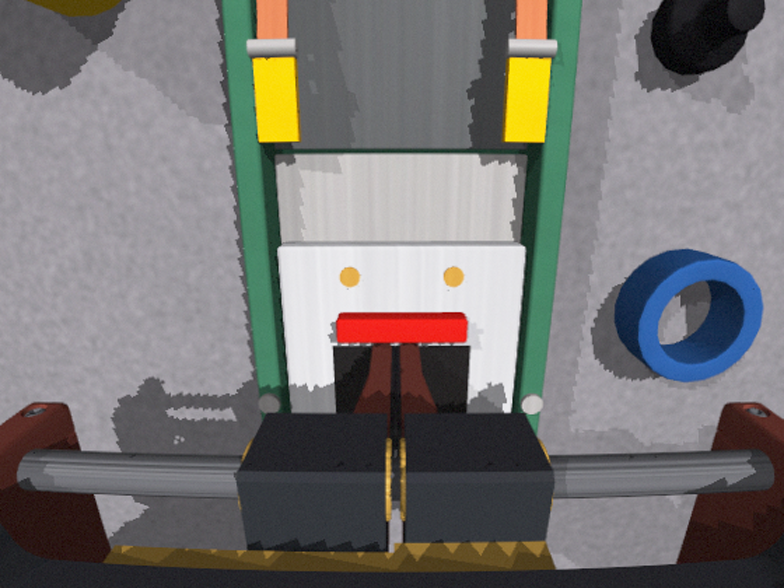

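The fingertips sit on the pad at about (400,348), touching or just behind the rib, and pressed about 6 N. Pressing fully down.

```bash
python3 -m handwheel '[{"x":0,"y":0,"z":-2,"wx":0,"wy":0,"wz":0,"claw":1},{"x":0,"y":0,"z":-4,"wx":0,"wy":0,"wz":0,"claw":1},{"x":0,"y":0,"z":-6,"wx":0,"wy":0,"wz":0,"claw":1},{"x":0,"y":0,"z":-7,"wx":0,"wy":0,"wz":0,"claw":1},{"x":0,"y":0,"z":-7,"wx":0,"wy":0,"wz":0,"claw":1}]'
```

```text
time_s: 5.2
ee_pos: [0.4917, 0.0767, 0.0332]
tcp_rot: [[0.966, -0.26, 0.002], [-0.26, -0.966, -0.001], [0.002, 0.0, -1.0]]
ft_force: [-7.6, -3.2, 31.1]
width: 0.0002
grasp_force: 15.4
```

```bash
python3 -m handwheel '[{"x":0,"y":0,"z":-1,"wx":0,"wy":0,"wz":0,"claw":1},{"x":0,"y":0,"z":-1.5,"wx":0,"wy":0,"wz":0,"claw":1},{"x":0,"y":0,"z":-1.5,"wx":0,"wy":0,"wz":0,"claw":1}]'
```

```text
time_s: 5.58
ee_pos: [0.4918, 0.0766, 0.033]
tcp_rot: [[0.966, -0.26, 0.003], [-0.26, -0.966, -0.002], [0.003, 0.001, -1.0]]
ft_force: [-12.7, -2.3, 49.5]
width: 0.0004
grasp_force: 24.3
```

Fully down (tip at 33 mm). I'll ease back to about 30 N and push the first 40 mm.

```bash
python3 -m handwheel '[{"x":0,"y":0,"z":1.5,"wx":0,"wy":0,"wz":0,"claw":1},{"x":3.9,"y":-1.0,"z":1.5,"wx":0,"wy":0,"wz":0,"claw":1},{"x":8.7,"y":-2.3,"z":1.5,"wx":0,"wy":0,"wz":0,"claw":1},{"x":13.5,"y":-3.6,"z":1.5,"wx":0,"wy":0,"wz":0,"claw":1},{"x":18.4,"y":-4.9,"z":1.5,"wx":0,"wy":0,"wz":0,"claw":1},{"x":23.2,"y":-6.2,"z":1.5,"wx":0,"wy":0,"wz":0,"claw":1},{"x":28,"y":-7.5,"z":1.5,"wx":0,"wy":0,"wz":0,"claw":1}]'
python3 - <<'E'
from h import *
save(camera('wrist'),'w4.png',None,1.4)
E
```

```text
time_s: 6.45
ee_pos: [0.5146, 0.0719, 0.033]
tcp_rot: [[0.966, -0.258, -0.006], [-0.258, -0.966, 0.0], [-0.006, 0.002, -1.0]]
ft_force: [-24.3, 5.2, 43.6]
width: 0.0006
grasp_force: 21.9
```

View pics/w4.png

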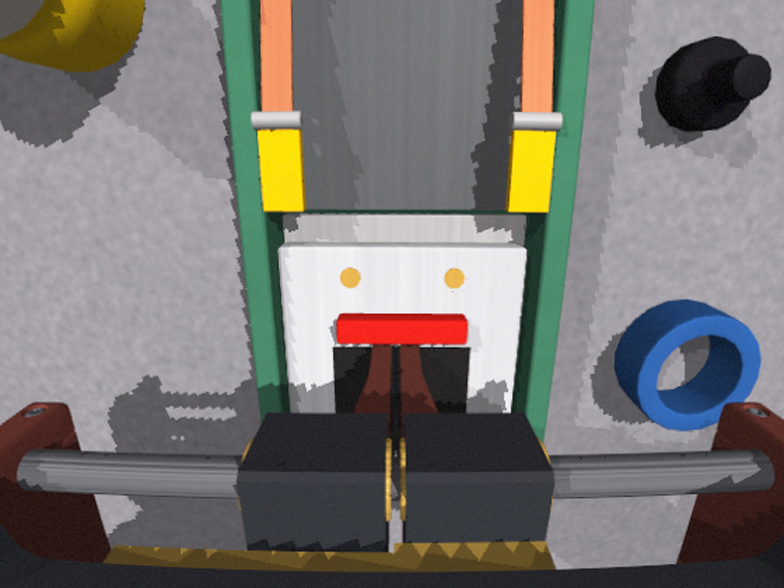

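The shoe moves with the fingers, straight and flat, with its leading edge (row 245) about 12 mm short of the lips. I'll ease the pressure a little and continue.

```bash
python3 -m handwheel '[{"x":4,"y":-1.1,"z":1,"wx":0,"wy":0,"wz":0,"claw":1},{"x":8,"y":-2.2,"z":1,"wx":0,"wy":0,"wz":0,"claw":1},{"x":12,"y":-3.2,"z":1,"wx":0,"wy":0,"wz":0,"claw":1},{"x":16,"y":-4.3,"z":1,"wx":0,"wy":0,"wz":0,"claw":1},{"x":20,"y":-5.4,"z":1,"wx":0,"wy":0,"wz":0,"claw":1}]'
```

```text
time_s: 7.12
ee_pos: [0.5364, 0.0657, 0.0332]
tcp_rot: [[0.966, -0.259, -0.004], [-0.259, -0.966, 0.0], [-0.004, 0.001, -1.0]]
ft_force: [-12.6, 3.9, 25.5]
width: 0.0004
grasp_force: 12.8
```

```bash
python3 -m handwheel '[{"x":4,"y":-1.1,"z":0,"wx":0,"wy":0,"wz":0,"claw":1},{"x":8,"y":-2.2,"z":0,"wx":0,"wy":0,"wz":0,"claw":1},{"x":12,"y":-3.2,"z":0,"wx":0,"wy":0,"wz":0,"claw":1},{"x":16,"y":-4.3,"z":0,"wx":0,"wy":0,"wz":0,"claw":1},{"x":20,"y":-5.4,"z":0,"wx":0,"wy":0,"wz":0,"claw":1},{"x":24,"y":-6.5,"z":0,"wx":0,"wy":0,"wz":0,"claw":1}]'
```

```text
time_s: 7.88
ee_pos: [0.5608, 0.0591, 0.0331]
tcp_rot: [[0.966, -0.259, -0.003], [-0.259, -0.966, 0.001], [-0.003, 0.0, -1.0]]
ft_force: [-11.8, 2.9, 22.2]
width: 0.0006
grasp_force: 11.0
```

```bash
python3 -m handwheel '[{"x":4,"y":-1.1,"z":0,"wx":0,"wy":0,"wz":0,"claw":1},{"x":8,"y":-2.2,"z":0,"wx":0,"wy":0,"wz":0,"claw":1},{"x":12,"y":-3.2,"z":0,"wx":0,"wy":0,"wz":0,"claw":1},{"x":16,"y":-4.3,"z":0,"wx":0,"wy":0,"wz":0,"claw":1},{"x":20,"y":-5.4,"z":0,"wx":0,"wy":0,"wz":0,"claw":1},{"x":24,"y":-6.5,"z":0,"wx":0,"wy":0,"wz":0,"claw":1}]'
python3 - <<'E'
from h import *
save(camera('wrist'),'w5.png',None,1.4)
E
```

```text
time_s: 8.62
ee_pos: [0.5852, 0.0525, 0.033]
tcp_rot: [[0.966, -0.259, -0.003], [-0.259, -0.966, 0.001], [-0.003, 0.0, -1.0]]
ft_force: [-10.5, 3.0, 18.4]
width: 0.0004
grasp_force: 9.3
```

View pics/w5.png

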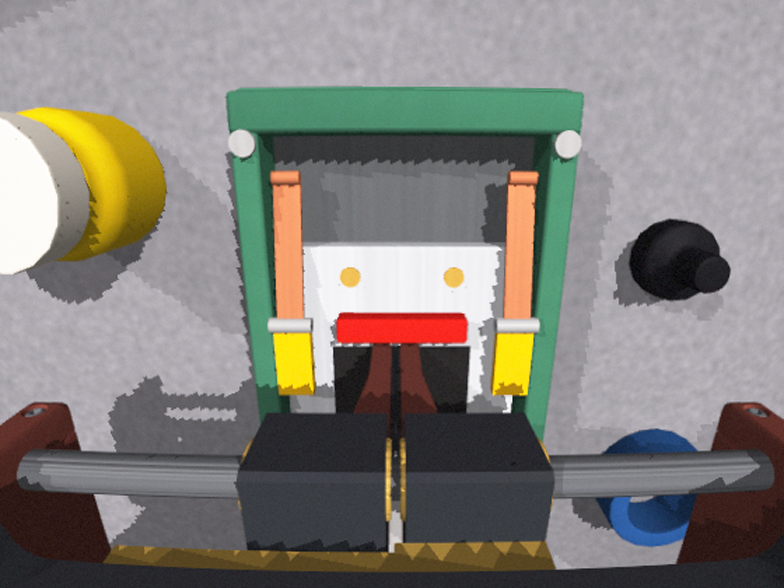

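The shoe is under the lips and beneath the copper leaves, flat, with its leading edge (row 245) about 40 mm from the stop. Continuing with a bit more down-press.

```bash
python3 -m handwheel '[{"x":4,"y":-1.1,"z":-1,"wx":0,"wy":0,"wz":0,"claw":1},{"x":8,"y":-2.2,"z":-1,"wx":0,"wy":0,"wz":0,"claw":1},{"x":12,"y":-3.2,"z":-1,"wx":0,"wy":0,"wz":0,"claw":1},{"x":16,"y":-4.3,"z":-1,"wx":0,"wy":0,"wz":0,"claw":1},{"x":20,"y":-5.4,"z":-1,"wx":0,"wy":0,"wz":0,"claw":1},{"x":24,"y":-6.5,"z":-1,"wx":0,"wy":0,"wz":0,"claw":1},{"x":28,"y":-7.5,"z":-1,"wx":0,"wy":0,"wz":0,"claw":1}]'
```

```text
time_s: 9.55
ee_pos: [0.6078, 0.0473, 0.0327]
tcp_rot: [[0.966, -0.257, -0.012], [-0.257, -0.966, 0.001], [-0.012, 0.002, -1.0]]
ft_force: [-30.8, 7.4, 39.8]
width: 0.0007
grasp_force: 38.7
```

```bash
python3 -m handwheel '[{"x":3,"y":-0.8,"z":0,"wx":0,"wy":0,"wz":0,"claw":1},{"x":6,"y":-1.6,"z":0,"wx":0,"wy":0,"wz":0,"claw":1},{"x":8,"y":-2.1,"z":0,"wx":0,"wy":0,"wz":0,"claw":1},{"x":8,"y":-2.1,"z":0,"wx":0,"wy":0,"wz":0,"claw":1}]'
```

```text
time_s: 10.05
ee_pos: [0.6168, 0.0451, 0.0327]
tcp_rot: [[0.966, -0.257, -0.011], [-0.257, -0.966, 0.002], [-0.011, 0.001, -1.0]]
ft_force: [-27.0, 5.7, 36.4]
width: 0.0009
grasp_force: 37.6
```

```bash
python3 -m handwheel '[{"x":2,"y":-0.5,"z":0.5,"wx":0,"wy":0,"wz":0,"claw":1},{"x":4,"y":-1.1,"z":0.5,"wx":0,"wy":0,"wz":0,"claw":1},{"x":6,"y":-1.6,"z":0.5,"wx":0,"wy":0,"wz":0,"claw":1},{"x":6,"y":-1.6,"z":0.5,"wx":0,"wy":0,"wz":0,"claw":1}]'
python3 - <<'E'
from h import *
save(camera('wrist'),'w6.png',None,1.4)
E
```

```text
time_s: 10.55
ee_pos: [0.623, 0.0434, 0.0329]
tcp_rot: [[0.966, -0.257, -0.01], [-0.257, -0.966, 0.002], [-0.01, 0.001, -1.0]]
ft_force: [-25.2, 6.3, 32.5]
width: 0.0004
grasp_force: 37.1
```

View pics/w6.png

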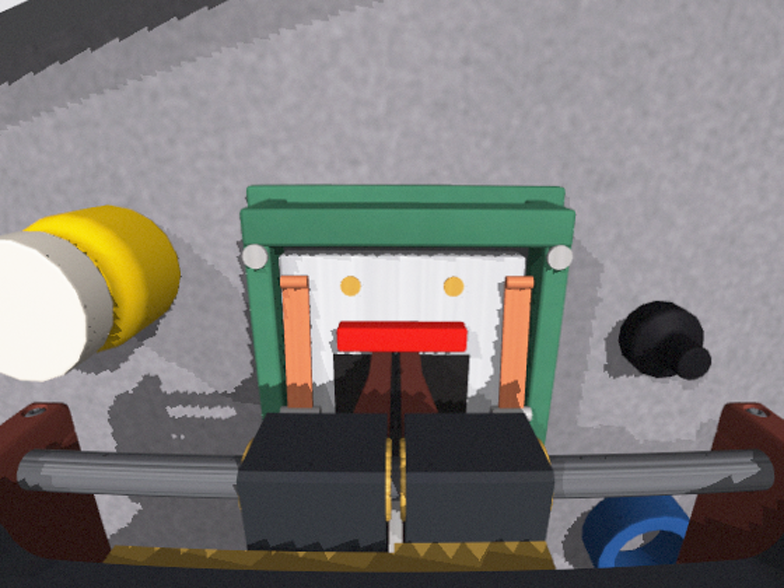

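The leading edge (row 255) is nearly on the stop face (row ~248), about 3 mm to go.

```bash
python3 -m handwheel '[{"x":2,"y":-0.5,"z":0,"wx":0,"wy":0,"wz":0,"claw":1},{"x":3,"y":-0.8,"z":0,"wx":0,"wy":0,"wz":0,"claw":1},{"x":3,"y":-0.8,"z":0,"wx":0,"wy":0,"wz":0,"claw":1}]'
```

```text
time_s: 10.98
ee_pos: [0.6268, 0.0423, 0.0324]
tcp_rot: [[0.966, -0.258, -0.009], [-0.258, -0.966, 0.002], [-0.009, 0.001, -1.0]]
ft_force: [-21.4, 5.2, 25.8]
width: 0.0002
grasp_force: 16.0
```

```bash
python3 -m handwheel '[{"x":1.5,"y":-0.4,"z":0,"wx":0,"wy":0,"wz":0,"claw":1},{"x":3,"y":-0.8,"z":0,"wx":0,"wy":0,"wz":0,"claw":1},{"x":3,"y":-0.8,"z":0,"wx":0,"wy":0,"wz":0,"claw":1}]'
```

```text
time_s: 11.35
ee_pos: [0.6275, 0.0421, 0.0324]
tcp_rot: [[0.966, -0.257, -0.013], [-0.257, -0.966, 0.002], [-0.013, 0.002, -1.0]]
ft_force: [-29.4, 6.9, 32.8]
width: 0.0003
grasp_force: 20.0
```

```bash
python3 -m handwheel '[{"x":2,"y":-0.5,"z":0.8,"wx":0,"wy":0,"wz":0,"claw":1},{"x":3,"y":-0.8,"z":0.8,"wx":0,"wy":0,"wz":0,"claw":1},{"x":3,"y":-0.8,"z":0.8,"wx":0,"wy":0,"wz":0,"claw":1}]'
```

```text
time_s: 11.72
ee_pos: [0.6276, 0.0421, 0.0325]
tcp_rot: [[0.966, -0.256, -0.019], [-0.256, -0.967, 0.002], [-0.019, 0.003, -1.0]]
ft_force: [-36.2, 7.7, 34.9]
width: 0.0002
grasp_force: 22.9
```

Hard against the stop. I'll unload the forward push, then lift straight off.

```bash
python3 -m handwheel '[{"x":-3,"y":0.8,"z":0.5,"wx":0,"wy":0,"wz":0,"claw":1},{"x":-6,"y":1.6,"z":1,"wx":0,"wy":0,"wz":0,"claw":1},{"x":-7.5,"y":2,"z":1.5,"wx":0,"wy":0,"wz":0,"claw":1},{"x":-7.5,"y":2,"z":2,"wx":0,"wy":0,"wz":0,"claw":1}]'
```

```text
time_s: 12.22
ee_pos: [0.6273, 0.0417, 0.0327]
tcp_rot: [[0.966, -0.258, -0.006], [-0.258, -0.966, 0.002], [-0.006, -0.0, -1.0]]
ft_force: [-4.5, 5.5, -3.2]
width: 0.0008
grasp_force: 3.3
```

```bash
python3 -m handwheel '[{"x":-2,"y":0.5,"z":0,"wx":0,"wy":0,"wz":0,"claw":1},{"x":-3,"y":0.8,"z":0,"wx":0,"wy":0,"wz":0,"claw":1},{"x":-3,"y":0.8,"z":0,"wx":0,"wy":0,"wz":0,"claw":1}]'
```

```text
time_s: 12.6
ee_pos: [0.6268, 0.0401, 0.0337]
tcp_rot: [[0.966, -0.26, -0.001], [-0.26, -0.966, 0.0], [-0.001, 0.0, -1.0]]
ft_force: [-2.9, 3.2, -1.4]
width: 0.0007
grasp_force: 1.8
```

```bash
python3 -m handwheel '[{"x":-2,"y":0.5,"z":0,"wx":0,"wy":0,"wz":0,"claw":1},{"x":-3,"y":0.8,"z":2,"wx":0,"wy":0,"wz":0,"claw":1},{"x":-4,"y":1,"z":10,"wx":0,"wy":0,"wz":0,"claw":1},{"x":-4,"y":1,"z":30,"wx":0,"wy":0,"wz":0,"claw":1},{"x":-25,"y":7,"z":80,"wx":0,"wy":0,"wz":0,"claw":1},{"x":-60,"y":16,"z":130,"wx":0,"wy":0,"wz":0,"claw":1},{"x":-120,"y":32,"z":150,"wx":0,"wy":0,"wz":0,"claw":1},{"x":-120,"y":32,"z":150,"wx":0,"wy":0,"wz":0,"claw":1},{"x":-120,"y":32,"z":150,"wx":0,"wy":0,"wz":0,"claw":1}]'
python3 - <<'E'
from h import *
p=camera('wrist'); save(p,'w7.png',None,1.4); print(p['eye'])
E
```

```text
time_s: 13.72
ee_pos: [0.5082, 0.0717, 0.1854]
tcp_rot: [[0.966, -0.26, 0.003], [-0.26, -0.966, -0.0], [0.003, -0.0, -1.0]]
ft_force: [1.2, 0.1, -0.5]
width: 0.0003
grasp_force: 0.0
[0.58786791 0.05054435 0.34789306]
```

View pics/w7.png

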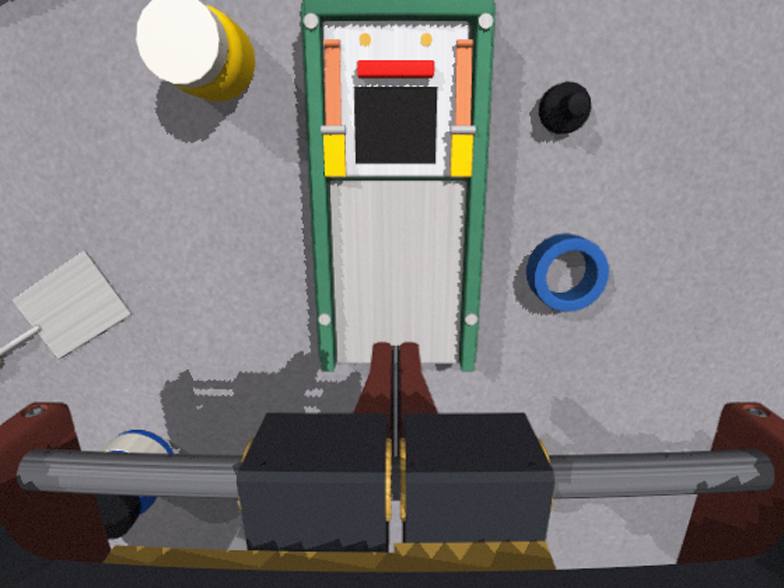

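The shoe is at the stop (lead edge row ~25), with its rear edge at the lip line (row 177) and a dark gap to the lift plate behind it. I'll check the plate height from its known 143 mm length and the shoe position from the rib.

```bash
python3 - <<'E'
from h import *
p=camera('wrist'); a=np.radians(-15.1);u=np.array([np.cos(a),np.sin(a),0])
g=lambda uv,z:float((atz(p,np.array(uv)/1.4,z)@u)[0])
for z in(.029,.021): print(z,'plate len',g((398,181),z)-g((392,363),z),'end',g((398,181),z))
print('lip edge',g((334,176),.041),g((461,176),.041),'rib foot',g((396,86),.032),'shoe lead',g((396,25),.032),'rear',g((396,177),.032))
print('screw spacing',g((311,20),.04)-g((324,319),.04))
q=camera('scene'); save(q,'s2.png',(270,160,410,290),5.6)
E
```

```text
0.029 plate len 0.1423572831358006 end 0.5387167813052327
0.021 plate len 0.1459379607712853 end 0.5383108913277873
lip edge 0.542820757986939 0.5426931434822271 rib foot 0.6010467596311568 shoe lead 0.6382765098784774 rear 0.5416139694862231
screw spacing 0.20104952618988825
```

View pics/s2.png

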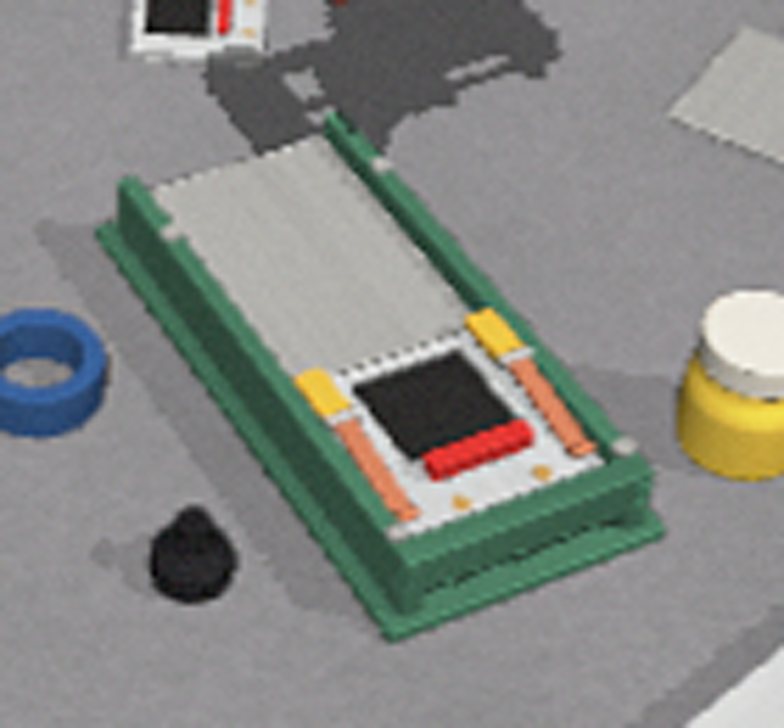

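The plate length (142.4 mm at the raised height, against 145.9 if it were down) shows the lift plate is up. The shoe's rear edge is 3 mm past the plate's end, as it should be when home. The scene crop shows the shoe seated at the stop, the lift plate level behind it, the jar, tape and knob in place, and the hand clear.

```bash
python3 -c "
from cell import job_done; print(job_done())"
```

```text
the job is handed in; nothing more can be done
None
```

The shoe is fully home against the end stop, the lift plate has sprung up behind it, the hand is clear, and the job was handed in at about 14 s; no verdict came back.

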